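# Show the carved panel to the scanner

## Robot

A 7-joint arm with a two-finger parallel gripper is mounted at the origin on the work surface. World frame = base frame: x ahead of the robot, y to its left, z up, the work surface at z = 0. Lengths are in m, angles in rad, forces in N, time in s.
With the tool pointing down it reaches from about 0.35 to 0.9 m from the base axis. Payload 8.1 kg.
Tool frame: the origin (TCP) lies at the very end of the fingers, on their centre line; the grasp point (between the pads) lies manip.hold_point_z behind it (manip.hold_point_z is the distance from the TCP to the grasp point, in m); z points along the fingers, y is the line along which they close (so a half turn about z gives the same grasp; the last joint's range is limited). The gripper opens to 92 mm and grips with 3 to 60 N. Pads are 19 mm wide; open, the fingers measure 130 mm over their backs; the gripper's body (75 mm by 190 mm) begins 47 mm behind the grasp point.
Start: joints at [-1.235, 0.434, 0.025, 1.573, -0.012, 1.134, -0.075], TCP at [0.266, 0.566, 0.227] pointing down, gripper open.
Joint ranges: [-2.62, 2.62], [-0.44, 2.09], [-1.27, 1.32], [0.08, 2.57], [-1.32, 4.46], [0.12, 2], [-2.74, 2.74]. Speed limits (rad/s): [2.22, 2.22, 3.01, 3.01, 3.14, 3.14, 3.14].

## Interface

Orientations are given as a unit quaternion [x, y, z, w].
In Python, from workcell import manip gives the robot as it stands.
- The arm moves only by the tool step_arm, never from a script. Its argument "rows" is a list of rows, each an object of numbers: "x", "y", "z": the shift along the world's x, y, z in units of 10 cm (1.0 is 10 cm); "rx", "ry", "rz": the turn, a rotation vector about the world's x, y, z in units of 0.15 rad (1.0 is 0.15 rad); "grip": the finger opening in mm, from 0 to 91.8. A call has exactly 5 rows; each row shifts and turns the commanded pose from where the row before left it; what a row does not reach is not made up. A row lasts 1/8 s, in which the tool goes at most 62.5 mm and 10.7 degrees, less where a joint would pass 70% of its speed; a pose out of reach is approached as far as the arm can. A call with a number of a shift or a turn outside -1 to 1 is refused whole. A call with a gripper value outside its range is refused whole. The fingers move at their own pace and stop on an object; "newtons" is the grip in N (left out, the last holds). Time passes only in rows, so rows that do not move let the fingers close, or fill a call up. It gives the time, the measured TCP pose, the force, the opening and the grip force at its end, in the units of the state.
- manip.state(): the state, without advancing time (a new reading comes with each control period).
- manip.camera(name): name is "side" or "top" or "wrist"; returns a dict with "img" (480x640x3 uint8, red, green, blue), "fx", "fy", "cx", "cy" (pixels), "world_from_camera" (4x4, takes a point from camera to world coordinates). Camera axes: x right, y down, z forward; pixel columns grow to the right and rows downward; lengths in m; the calibration is good to about 2 mm. The wrist camera is an equidistant fisheye: a pixel r from the principal point sees the ray r / f radians off the axis. A picture is of the moment at which its call begins. There is no depth.
- manip.job_done(): hands the job in; it is judged then, once.
The state is a dict: "clock": time; "q": joint angles; "qvel": joint speeds; "tau": joint torques, N m; "tcp_pos": TCP position; "ee_rot": TCP orientation; "wrist_force": force on the tool from outside, world axes, zero at the start; "wrist_torque": the same for the moment, N m; "gripper_width": finger opening in m; "grip_force": force on a finger pad.
Only numpy, scipy, OpenCV 4.12 (cv2) and the standard library are available. Lean on these libraries where they do the work, as an engineer would, in place of code of your own. Each camera call takes 0.05 s, during which the arm holds its last target. There are 200 camera calls.

## Task

Wake the scanner: squeeze its trigger fully against the grip for a moment, then let it spring back. Then lift the carved panel out of its rack and hold it upright in the air in front of the lens, its carved face turned squarely to the lens, with the rosette level with the lens, centred on it, and 15 cm from the glass. Finish while holding it still there, with nothing else touching the panel, and leave the other panels and everything else on the bench where they are.

Things in the scene. Friction and masses are not known exactly. Their poses are not given: they have to be found in the camera images.
- lens (a point): centre of the front glass of a grey pistol-shaped scanner lying on its side on a post; fixed in each run, 230 mm above the table. The lens looks level along this frame's -x; z is up; the grip sticks out level along +y. The head is 60 x 60 mm and reaches 155 mm behind the glass (x 0 to +155 mm), its top 260 mm above the table.
- squeeze (a point): where to squeeze: fixed point on the grip's trigger-side face, 230 mm above the table; axes as lens. Black grip, a level bar: x 0 to +30 mm, y -62 to +53, z +/-17. Steel trigger bar, 12 mm thick, 22 mm high, on its -x side: hinge (upright axis) at x -8, y -56 mm. At y = 0 its outer face is at x -32 mm at rest, -14 pulled: 62 mm over grip and trigger, 44 pulled. Free above and below.
- trigger (a joint): trigger angle in rad: 0 released (at rest), 0.30 fully pulled against the grip. A spring returns it; a full pull takes about 6 N at squeeze.
- scanner: the whole scanner with post and 170 x 130 mm steel foot (fixed); origin at foot level on the table, axes as lens. The glass is at x -75, y 0, z 230 mm; the post stands under the head.
- rack: wooden rack, fixed in each run, 210 x 110 mm; origin on the table at its centre. Three slots across its x axis at x -65, 0 and +65 mm, each 24 mm wide between 25 mm high battens; slot floor 12 mm, batten tops 37 mm above the table.
- panel: the carved panel: pale wood, 18 mm thick (x), 90 wide (y), 130 high (z), arched top of 45 mm radius; the only one with a rosette. Origin: centre of its lower edge, 12 mm above the table. Carved face looks along -x (at first away from the robot and to its left), back plain. 0.11 kg. Upright in any slot. Top 40 mm plain on both faces, for gripping from above; next panels 47 mm away.
- carving (a point): centre of the rosette (58 mm across, standing 3 to 7 mm proud of the face) on the carved face: in the panel's frame at x -12 mm, y 0, z 60 mm (70 mm below the top). Axes as panel: the carving looks along -x.
- square_blank: plain uncarved panel with square top, 18 x 90 x 115 mm, in another slot, leave alone; origin centre of lower edge.
- gable_blank: plain uncarved panel with pointed top, 18 x 90 x 140 mm, in another slot, leave alone; origin centre of lower edge.
- mallet: dark wooden carver's mallet lying on the table, 260 mm long, 66 mm thick; leave alone. Origin on the table where head meets handle.
- chisel: flat chisel lying on the table, 220 mm long, wooden handle 24 mm thick; leave alone. Origin under the joint of handle and blade.
- gouge: narrow chisel lying on the table, 230 mm long, handle 24 mm thick; leave alone. Origin under the joint of handle and blade.
- clamp: dark steel C-clamp lying flat, about 220 x 130 x 24 mm; leave alone. Origin on the table within its frame.
- glue: white glue bottle standing, 56 mm across, 150 mm high; leave alone. Origin under its centre.
- eraser: white eraser lying, 45 x 20 x 13 mm; leave alone. Origin under its centre.
Not all that is in view belongs to the job. What is shaped like the panel but blue or purple is not meant.

How it is judged:
On the way, in this order (a step that is already met when the one before it is completed fails the run):
1. the trigger is squeezed (over 0.24 rad of 0.30) for 0.2 s (value of joint trigger above 0.24 rad), for 0.2 s.
2. the trigger has sprung back (under 0.05 rad) (value of joint trigger below 0.05 rad), for 0.2 s.
3. the fingers hold the carved panel clear above the rack (its lower edge over 50 mm above the table) (height (world z) of panel above 0.05 m and contact force between panel and the fingers above 1 N), for 0.2 s.
At the end, for the whole second after the job is handed in: Fingers alone hold the panel, still; rosette 125-175 mm before the glass, within 18 mm of the lens axis sideways and in height, carved side facing the lens; square and upright within 0.14 rad; trigger under 0.05 rad; other panels upright, loose things within 30 mm of their start (x of carving in the frame of lens between -0.175 and -0.125 m and y of carving in the frame of lens between -0.018 and 0.018 m and z of carving in the frame of lens between -0.018 and 0.018 m and x of lens in the frame of carving below -0.1 m and angle between the x axis of panel and the x axis of lens, either way round below 0.14 rad and angle between panel's own z axis and vertical below 0.14 rad and contact force between panel and the fingers above 1 N and linear speed of panel below 0.03 m/s and angular speed of panel below 0.2 rad/s and value of joint trigger below 0.05 rad and contact force between panel and rack below 0.1 N and contact force between panel and scanner below 0.1 N and contact force between panel and square_blank below 0.1 N and contact force between panel and gable_blank below 0.1 N and contact force between panel and mallet below 0.1 N and contact force between panel and chisel below 0.1 N and contact force between panel and gouge below 0.1 N and contact force between panel and clamp below 0.1 N and contact force between panel and glue below 0.1 N and contact force between panel and eraser below 0.1 N and distance of each of square_blank, gable_blank, mallet, chisel, gouge, clamp, glue, eraser from where it was at the start of the episode below 0.03 m and angle between each of square_blank, gable_blank's own z axis and vertical below 0.2 rad); the arm keeps its last pose, push and grip.
It fails at once if another panel or a bystander was shifted by more than 30 mm (distance of any of square_blank, gable_blank, mallet, chisel, gouge, clamp, glue, eraser from where it was at the start of the episode above 0.03 m).
It also fails if it takes over 48 s, if anything falls off the work surface, if the arm or the gripper's body presses on something with over 40 N, if the wrist force passes 120 N, or if a joint passes its speed limit or range.

## Working session

There is one attempt and no reset: what is moved stays moved. The work goes in short steps, Python scripts to look and compute and a tool call to move; the robot and the scene stay as the last step left them, time stands still between calls to the robot, and variables do not carry over. Pictures are saved under pics/ and viewed, at most 10 in all, crops included, and the job is handed in when it is done.

Besides the shell and the picture viewer there is one more tool, called as name([rows], argument=value, ...), one row to a line, values as JSON. step_arm: Moves the arm, as the interface text tells. Its arguments: {"type":"object","properties":{"rows":{"type":"array"},"newtons":{"type":"number"}},"required":["rows"]}

```bash
mkdir -p pics; cat > h.py <<'E'
import numpy as np,cv2
from workcell import manip
def snap(n,f=None):
    c=manip.camera(n)
    if f: cv2.imwrite('pics/'+f,c['img'][:,:,::-1])
    np.savez('last_%s.npz'%n,**c)
    return c
def load(n): return dict(np.load('last_%s.npz'%n))
def ray(c,u,v,fish=False):
    T=c['world_from_camera'];x=(u-c['cx'])/c['fx'];y=(v-c['cy'])/c['fy']
    if fish:
        r=np.hypot(x,y);d=np.array([np.sin(r)*x/r,np.sin(r)*y/r,np.cos(r)])
    else: d=np.array([x,y,1.])
    d=T[:3,:3]@d;return T[:3,3],d/np.linalg.norm(d)
def onz(c,u,v,z,fish=False):
    o,d=ray(c,u,v,fish);return o+d*(z-o[2])/d[2]
def tri(*r):
    A=sum(np.eye(3)-np.outer(d,d) for o,d in r);b=sum((np.eye(3)-np.outer(d,d))@o for o,d in r)
    p=np.linalg.solve(A,b);return p,[np.linalg.norm(np.cross(p-o,d)) for o,d in r]
def proj(c,p):
    q=np.linalg.inv(c['world_from_camera'])@np.append(p,1);return c['fx']*q[0]/q[2]+c['cx'],c['fy']*q[1]/q[2]+c['cy']
E
python3 - <<'E'
from h import *
np.set_printoptions(precision=4,suppress=True)
for n in ['top','side','wrist']:
    c=snap(n,n+'0.png');print(n,c['world_from_camera'],c['fx'],c['cx'],c['cy'])
s=manip.state();print(s['clock'],s['tcp_pos'],s['ee_rot'],s['gripper_width'],manip.hold_point_z)
E
```

```text
top [[-0.0073 -0.9881  0.1535  0.2959]
 [-0.9998  0.0045 -0.0184  0.003 ]
 [ 0.0175 -0.1536 -0.988   1.5743]
 [ 0.      0.      0.      1.    ]] 611.8889033375566 323.71405348488963 236.5710868188648
side [[ 0.9766 -0.1117  0.1836  0.3385]
 [-0.2149 -0.505   0.836  -0.9476]
 [-0.0007 -0.8559 -0.5172  0.7277]
 [ 0.      0.      0.      1.    ]] 530.3320825984971 315.2527749666128 235.31245506691164
wrist [[ 0.4257  0.8739  0.2347  0.2031]
 [ 0.9049 -0.4109 -0.1112  0.5949]
 [-0.0008  0.2597 -0.9657  0.3834]
 [ 0.      0.      0.      1.    ]] 371.64829954431775 315.5687153920039 243.63840705287706
0.15 [0.2654 0.5654 0.2262] [ 0.2177  0.976  -0.0006 -0.0001] 0.09177370457274014 0.0188
```

View pics/top0.png

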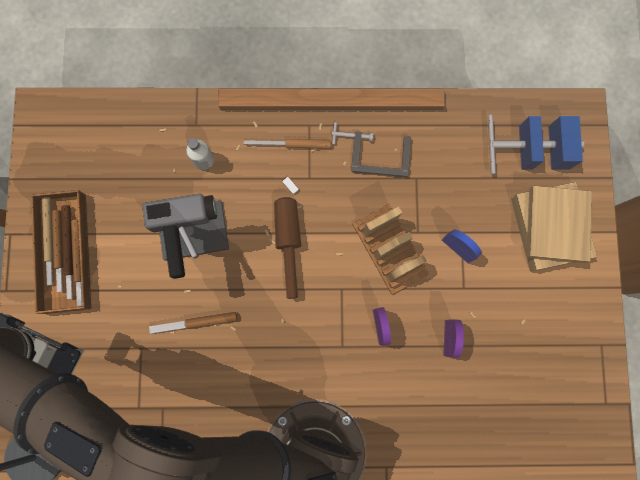

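View pics/side0.png

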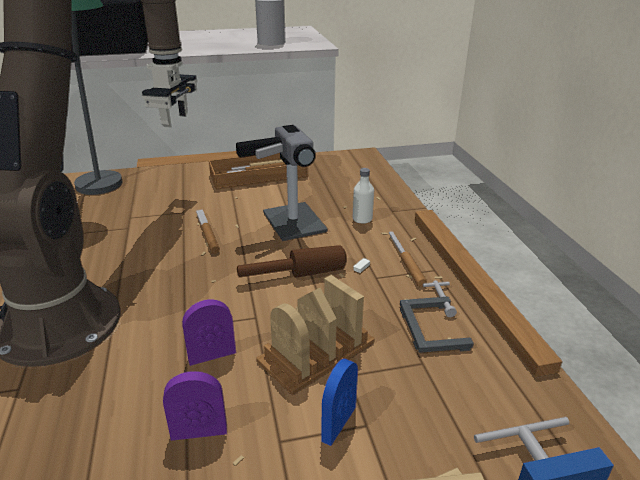

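The top view shows the scanner at (180,215), with its lens at (213,207) looking right (world -y) and its grip pointing down. The rack is at (392,248), with pale panels at (383,220), (395,246) and (408,268). Look-alikes for the panel in the side view:
- pale arched panel in the rack at (290,340)
- gable blank (318,325)
- square blank (343,310)
- purple arches (209,330) and (196,405)
- blue arch (340,400)

By the description I choose the pale arched one, nearest the robot. Next is a close crop to check that.

```bash
python3 - <<'E'
from h import *
t=load('top')['img'][:,:,::-1];s=load('side')['img'][:,:,::-1]
f=lambda im,u,v,w,h:cv2.resize(im[v:v+h,u:u+w],(400,300),interpolation=cv2.INTER_CUBIC)
o=np.vstack([np.hstack([f(t,340,195,100,75+0),f(t,135,185,120,90)+0]),np.hstack([f(s,245,265,140,105),f(s,225,115,100,75)])])
o[:300,:400]=f(t,340,200,128,96)
cv2.imwrite('pics/crop.png',o)
E
```

```text
(no output)
```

View pics/crop.png

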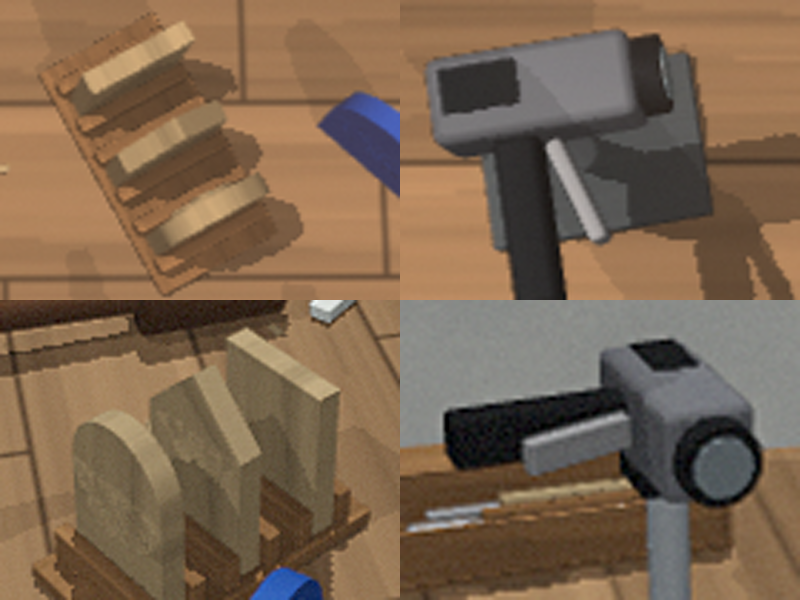

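View pics/wrist0.png

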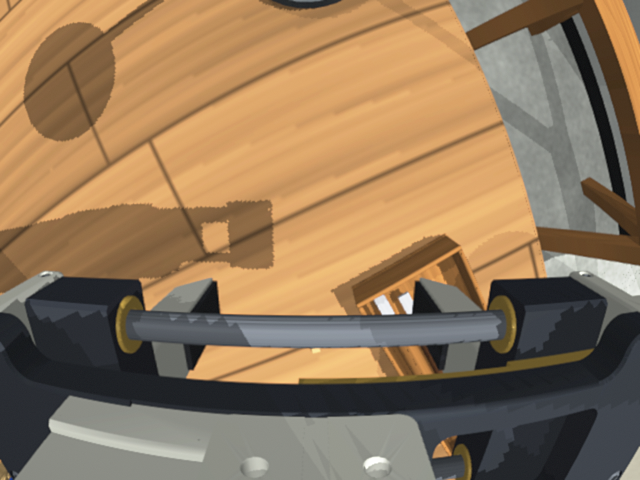

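The crop confirms the arched pale panel, front-left in the rack, carved side hidden from the side camera. The two blanks have a gable and a square top. The wrist view only shows the tray and tabletop. Next I measure.

```bash
cat > m.py <<'E'
from h import *
np.set_printoptions(precision=4,suppress=True)
t=load('top');s=load('side')
im=t['img'];g=im.max(2)
m=(g<55).astype(np.uint8);m[:228]=0;m[285:]=0;m[:,:155]=0;m[:,200:]=0
n,l,st,_=cv2.connectedComponentsWithStats(m);k=1+np.argmax(st[1:,4]);print('grip',st[k])
ys,xs=np.where(l==k)
L=np.array([onz(t,xs[ys==r].min()-.5,r,.247) for r in range(238,270)])
R=np.array([[xs[ys==r].max()+.5,r] for r in range(238,270)])
for P in (L,np.array([onz(t,*p,.213) for p in R])):
    vx,vy,x0,y0=cv2.fitLine(P[:,:2].astype(np.float32),cv2.DIST_HUBER,0,.001,.001).ravel();print('edge',vx,vy,x0,y0,np.degrees(np.arctan2(vy,vx)))
for r in (274,275,276,277,278,279,280): print(r,xs[ys==r].min() if (ys==r).any() else None,xs[ys==r].max() if (ys==r).any() else None)
print('end', onz(t,177,st[k][1]+st[k][3]-.5,.247))
# glass in side view
si=s['img'][140:175,285:325].astype(int)
hsv=cv2.cvtColor(s['img'],cv2.COLOR_RGB2HSV)
print(s['img'][157,300:314:3],s['img'][157,290:298:3])
d=(s['img'].max(2)>70).astype(np.uint8);d[:,:290]=0;d[:140]=0;d[175:]=0;d[:,325:]=0
n,l,st,c=cv2.connectedComponentsWithStats(d)
k=l[157,306];print(st[k],c[k],'lens',onz(s,*c[k],.23))
# pale panels in top view
h=cv2.cvtColor(im,cv2.COLOR_RGB2HSV)
for p in [(383,220),(395,246),(408,268),(350,300)]: print(p,h[p[1],p[0]],im[p[1],p[0]])
E
python3 m.py
```

```text
grip [155 228  30  50 769]
edge 0.98422676 0.17691134 0.4652068 0.32050523 10.189905
edge 0.9887587 0.1495201 0.4707133 0.2954126 8.599116
274 170 184
275 170 183
276 171 183
277 172 179
278 None None
279 None None
280 None None
end [0.414  0.2965 0.247 ]
[[84 90 92]
 [81 92 97]
 [81 90 93]
 [89 92 95]
 [82 88 96]] [[65 68 68]
 [40 41 44]
 [ 4  1  0]]
[299 149  15  16 172] [305.4826 156.4884] lens [0.571  0.2204 0.23  ]
(383, 220) [ 17 105 204] [204 167 120]
(395, 246) [ 18 103 138] [138 115  82]
(408, 268) [ 17 104 205] [205 168 121]
(350, 300) [ 14 121 171] [171 128  90]
```

step_arm([
  {"z": 0.5, "rz": 0.8, "grip": 91.8},
  {"z": 0.4, "x": 0.2, "y": -0.3, "rz": 0.8, "grip": 91.8},
  {"x": 0.35, "y": -0.45, "rz": 0.8, "grip": 91.8},
  {"x": 0.35, "y": -0.45, "rz": 0.8, "grip": 91.8},
  {"x": 0.35, "y": -0.45, "rz": 0.8, "grip": 91.8},
])

```text
$.rows[0]: bad value
```

step_arm([
  {"x": 0.35, "y": -0.45, "grip": 91.8},
  {"x": 0.3, "y": -0.4, "grip": 91.8},
  {"x": 0.12, "y": -0.17, "grip": 91.8},
  {"grip": 91.8},
  {"grip": 91.8},
])

```text
$.rows[0]: bad value
```

```bash
python3 - <<'E'
from h import *
c=snap('wrist','w1.png');s=manip.state();print(s['clock'],s['tcp_pos'],s['ee_rot'],s['wrist_force'],c['world_from_camera'])
E
```

```text
0.2 [0.26545396 0.56552037 0.22627438] [ 2.17694757e-01  9.76016801e-01 -4.40600075e-04 -6.20428199e-05] [ 0.09143476 -0.11247672  0.65754626] [[ 4.25677257e-01  8.73894811e-01  2.34748231e-01  2.03128177e-01]
 [ 9.04874888e-01 -4.10943605e-01 -1.11026079e-01  5.94963373e-01]
 [-5.56830561e-04  2.59679056e-01 -9.65694816e-01  3.83550880e-01]
 [ 0.00000000e+00  0.00000000e+00  0.00000000e+00  1.00000000e+00]]
```

View pics/w1.png

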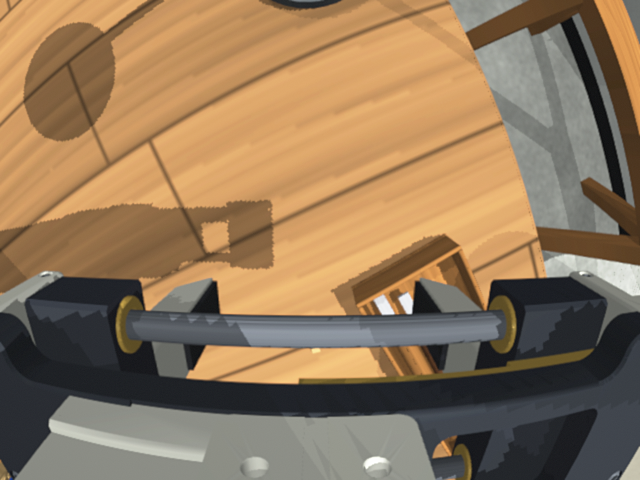

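The moves were refused, so the wrist view hasn't changed. I'll retry with full rows and a slightly smaller opening.

step_arm([
  {"x": 0, "y": 0, "z": 0.5, "rx": 0, "ry": 0, "rz": 0.8, "grip": 91},
  {"x": 0.2, "y": -0.3, "z": 0.4, "rx": 0, "ry": 0, "rz": 0.8, "grip": 91},
  {"x": 0.35, "y": -0.45, "z": 0, "rx": 0, "ry": 0, "rz": 0.8, "grip": 91},
  {"x": 0.35, "y": -0.45, "z": 0, "rx": 0, "ry": 0, "rz": 0.8, "grip": 91},
  {"x": 0.35, "y": -0.45, "z": 0, "rx": 0, "ry": 0, "rz": 0.8, "grip": 91},
])

```text
clock: 0.82
tcp_pos: [0.3915, 0.3992, 0.3168]
ee_rot: [-0.083, 0.997, 0.0, 0.0]
wrist_force: [0.0, 0.4, -0.3]
gripper_width: 0.0911
grip_force: 0.0
```

step_arm([
  {"x": 0.35, "y": -0.45, "z": 0, "rx": 0, "ry": 0, "rz": 0, "grip": 91},
  {"x": 0.3, "y": -0.4, "z": 0, "rx": 0, "ry": 0, "rz": 0, "grip": 91},
  {"x": 0.11, "y": -0.16, "z": 0, "rx": 0, "ry": 0, "rz": 0, "grip": 91},
  {"x": 0, "y": 0, "z": 0, "rx": 0, "ry": 0, "rz": 0, "grip": 91},
  {"x": 0, "y": 0, "z": 0, "rx": 0, "ry": 0, "rz": 0, "grip": 91},
])

```text
clock: 1.45
tcp_pos: [0.4656, 0.3011, 0.3166]
ee_rot: [-0.081, 0.997, 0.0, -0.0]
wrist_force: [-1.3, 0.3, -0.5]
gripper_width: 0.0912
grip_force: 0.0
```

```bash
python3 - <<'E'
from h import *
np.set_printoptions(precision=4,suppress=True)
c=snap('wrist','w2.png');s=manip.state();print(s['clock'],s['tcp_pos'],s['ee_rot'],s['wrist_force'],c['world_from_camera'])
E
```

```text
1.5 [0.4655 0.3013 0.3166] [-0.0816  0.9967  0.0003 -0.0003] [-0.8118 -0.452   0.3844] [[-0.1612  0.9532  0.2558  0.3977]
 [ 0.9869  0.1554  0.0431  0.2894]
 [ 0.0013  0.2594 -0.9658  0.4741]
 [ 0.      0.      0.      1.    ]]
```

View pics/w2.png

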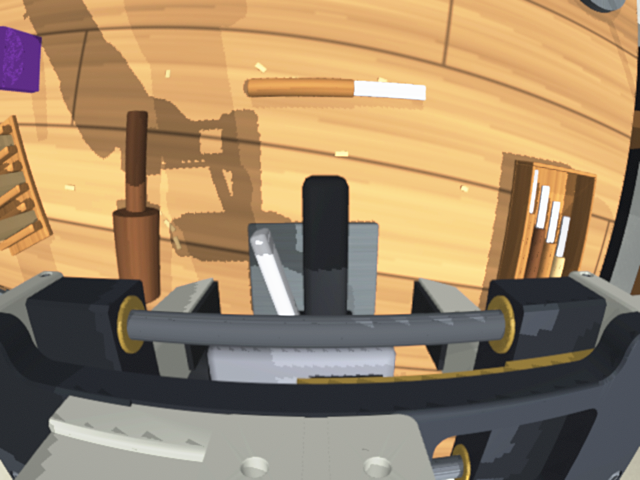

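The wrist view shows the black grip at u 303–348 with its end at v≈176. The steel trigger runs from (262,235) to (290,310). The grip edges are parallel to the image columns, so the yaw is right.

```bash
python3 - <<'E'
from h import *
np.set_printoptions(precision=4,suppress=True)
c=load('wrist');t=load('top')
for p in [(303,190),(348,190),(303,260),(348,260),(326,176),(252,235)]: print(p,onz(c,*p,.247,True),onz(c,*p,.241,True))
print(tri(ray(c,326,176,True),ray(t,178,277.5)))
E
```

```text
(303, 190) [0.4255 0.2865 0.247 ] [0.4262 0.2864 0.241 ]
(348, 190) [0.4209 0.3137 0.247 ] [0.4215 0.3144 0.241 ]
(303, 260) [0.4699 0.2934 0.247 ] [0.4718 0.2935 0.241 ]
(348, 260) [0.4652 0.3219 0.247 ] [0.467  0.3227 0.241 ]
(326, 176) [0.4147 0.299  0.247 ] [0.4151 0.2992 0.241 ]
(252, 235) [0.4587 0.2588 0.247 ] [0.4603 0.258  0.241 ]
(array([0.4165, 0.3001, 0.2207]), [np.float64(0.00014753954724842298), np.float64(0.00014753954724838335)])
```

step_arm([
  {"x": 0.02, "y": 0, "z": -0.4, "rx": 0, "ry": 0, "rz": 0, "grip": 91},
  {"x": 0, "y": 0, "z": -0.4, "rx": 0, "ry": 0, "rz": 0, "grip": 91},
  {"x": 0, "y": 0, "z": -0.2, "rx": 0, "ry": 0, "rz": 0, "grip": 91},
  {"x": 0, "y": 0, "z": -0.05, "rx": 0, "ry": 0, "rz": 0, "grip": 91},
  {"x": 0, "y": 0, "z": 0, "rx": 0, "ry": 0, "rz": 0, "grip": 91},
])

```text
clock: 2.12
tcp_pos: [0.4683, 0.3007, 0.2122]
ee_rot: [-0.081, 0.997, 0.0, 0.0]
wrist_force: [-0.8, -0.4, 0.3]
gripper_width: 0.0908
grip_force: 0.0
```

step_arm([
  {"x": 0, "y": 0, "z": 0, "rx": 0, "ry": 0, "rz": 0, "grip": 60},
  {"x": 0, "y": 0, "z": 0, "rx": 0, "ry": 0, "rz": 0, "grip": 50},
  {"x": 0, "y": 0, "z": 0, "rx": 0, "ry": 0, "rz": 0, "grip": 40},
  {"x": 0, "y": 0, "z": 0, "rx": 0, "ry": 0, "rz": 0, "grip": 40},
  {"x": 0, "y": 0, "z": 0, "rx": 0, "ry": 0, "rz": 0, "grip": 40},
], newtons=18)

```text
clock: 2.75
tcp_pos: [0.4681, 0.3, 0.2116]
ee_rot: [-0.08, 0.997, 0.0, -0.0]
wrist_force: [-0.0, 9.2, -7.0]
gripper_width: 0.0457
grip_force: 8.9
```

step_arm([
  {"x": 0, "y": 0, "z": 0, "rx": 0, "ry": 0, "rz": 0, "grip": 36},
  {"x": 0, "y": 0, "z": 0, "rx": 0, "ry": 0, "rz": 0, "grip": 36},
  {"x": 0, "y": 0, "z": 0, "rx": 0, "ry": 0, "rz": 0, "grip": 36},
  {"x": 0, "y": 0, "z": 0, "rx": 0, "ry": 0, "rz": 0, "grip": 36},
  {"x": 0, "y": 0, "z": 0, "rx": 0, "ry": 0, "rz": 0, "grip": 36},
], newtons=20)

```text
clock: 3.38
tcp_pos: [0.4679, 0.3011, 0.2115]
ee_rot: [-0.081, 0.997, 0.001, -0.0]
wrist_force: [-1.3, 4.8, -6.3]
gripper_width: 0.0433
grip_force: 20.0
```

```bash
python3 - <<'E'
from h import *
c=snap('wrist','w3.png');c2=snap('top');a=c['img'][170:400,200:440,::-1];b=c2['img'][180:290,130:260,::-1]
cv2.imwrite('pics/w3.png',np.hstack([cv2.resize(a,(400,383)),cv2.resize(b,(400,383))]))
E
```

```text
(no output)
```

View pics/w3.png

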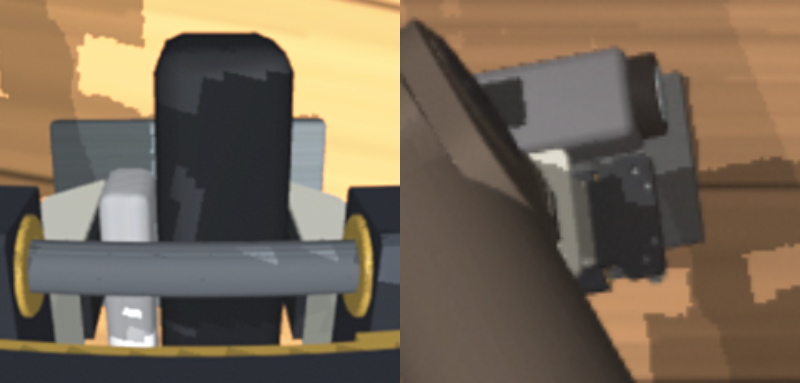

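The trigger lies parallel against the grip, fully pulled. Now I release it, wait and go up.

step_arm([
  {"x": 0, "y": 0, "z": 0, "rx": 0, "ry": 0, "rz": 0, "grip": 91},
  {"x": 0, "y": 0, "z": 0, "rx": 0, "ry": 0, "rz": 0, "grip": 91},
  {"x": 0, "y": 0, "z": 0, "rx": 0, "ry": 0, "rz": 0, "grip": 91},
  {"x": 0, "y": 0, "z": 0, "rx": 0, "ry": 0, "rz": 0, "grip": 91},
  {"x": 0, "y": 0, "z": 0, "rx": 0, "ry": 0, "rz": 0, "grip": 91},
])

```text
clock: 4.1
tcp_pos: [0.4684, 0.3003, 0.2119]
ee_rot: [-0.081, 0.997, 0.0, -0.0]
wrist_force: [-0.8, -0.2, 0.7]
gripper_width: 0.0881
grip_force: 0.0
```

step_arm([
  {"x": 0, "y": 0, "z": 0, "rx": 0, "ry": 0, "rz": 0, "grip": 91},
  {"x": 0, "y": 0, "z": 0.5, "rx": 0, "ry": 0, "rz": 0, "grip": 91},
  {"x": 0, "y": 0, "z": 0.5, "rx": 0, "ry": 0, "rz": 0, "grip": 91},
  {"x": -0.2, "y": -0.4, "z": 0.3, "rx": 0, "ry": 0, "rz": -0.8, "grip": 91},
  {"x": -0.2, "y": -0.4, "z": 0, "rx": 0, "ry": 0, "rz": -0.8, "grip": 91},
])

```text
clock: 4.72
tcp_pos: [0.4289, 0.2199, 0.3441]
ee_rot: [0.041, 0.999, 0.001, 0.002]
wrist_force: [0.4, -0.4, -0.6]
gripper_width: 0.0912
grip_force: 0.0
```

```bash
python3 - <<'E'
from h import *
np.set_printoptions(precision=4,suppress=True)
c=load('side');t=load('top')
# rack/panel estimate from first top image
im=cv2.imread('pics/top0.png')[:,:,::-1]
h=cv2.cvtColor(im,cv2.COLOR_RGB2HSV)
m=((h[:,:,2]>188)&(h[:,:,1]<118)).astype(np.uint8);m[:,:360]=0;m[:,430:]=0;m[:200]=0;m[290:]=0
m=cv2.morphologyEx(m,cv2.MORPH_OPEN,np.ones((2,2)))
n,l,st,ce=cv2.connectedComponentsWithStats(m)
for k in range(1,n):
    if st[k,4]>60:
        r=cv2.minAreaRect(np.argwhere(l==k)[:,::-1].astype(np.float32));print(st[k],ce[k],r,onz(t,*ce[k],.135))
si=cv2.imread('pics/side0.png')[:,:,::-1]
# apex of arch in side: approx (289,304) front; top
for p in [(289,304)]: print(tri(ray(c,*p),ray(t,407,269)))
E
```

```text
[368 215  21  15 144] [378.2431 222.2014] ((378.3000793457031, 222.09999084472656), (6.7082037925720215, 21.0190372467041), 63.43495178222656) [ 0.5538 -0.1546  0.135 ]
[400 263  15  12 102] [406.8725 268.2451] ((406.8000183105469, 268.10003662109375), (7.155416965484619, 13.86362075805664), 63.43495178222656) [ 0.4428 -0.2202  0.135 ]
(array([ 0.4456, -0.2197,  0.1423]), [np.float64(0.0053328909186921795), np.float64(0.005332890918692253)])
```

step_arm([
  {"x": 0, "y": -0.5, "z": 0, "rx": 0, "ry": 0, "rz": -0.85, "grip": 91},
  {"x": 0.05, "y": -0.55, "z": 0, "rx": 0, "ry": 0, "rz": -0.85, "grip": 91},
  {"x": 0.05, "y": -0.55, "z": 0, "rx": 0, "ry": 0, "rz": -0.85, "grip": 91},
  {"x": 0.05, "y": -0.55, "z": 0, "rx": 0, "ry": 0, "rz": -0.85, "grip": 91},
  {"x": 0.05, "y": -0.55, "z": 0, "rx": 0, "ry": 0, "rz": -0.85, "grip": 91},
])

```text
clock: 5.35
tcp_pos: [0.4484, -0.0516, 0.342]
ee_rot: [0.352, 0.936, 0.0, 0.0]
wrist_force: [1.1, -0.3, -0.1]
gripper_width: 0.0911
grip_force: 0.0
```

step_arm([
  {"x": 0.05, "y": -0.55, "z": 0, "rx": 0, "ry": 0, "rz": -0.85, "grip": 91},
  {"x": 0.05, "y": -0.55, "z": 0, "rx": 0, "ry": 0, "rz": -0.85, "grip": 91},
  {"x": 0.05, "y": -0.55, "z": 0, "rx": 0, "ry": 0, "rz": -0.75, "grip": 91},
  {"x": 0.05, "y": -0.4, "z": 0, "rx": 0, "ry": 0, "rz": 0, "grip": 91},
  {"x": 0, "y": 0, "z": 0, "rx": 0, "ry": 0, "rz": 0, "grip": 91},
])

```text
clock: 5.98
tcp_pos: [0.4679, -0.2582, 0.3416]
ee_rot: [0.518, 0.855, -0.001, 0.0]
wrist_force: [0.8, 0.7, -0.3]
gripper_width: 0.0907
grip_force: 0.0
```

```bash
python3 - <<'E'
from h import *
np.set_printoptions(precision=4,suppress=True)
c=snap('wrist','w4.png');s=manip.state();print(s['clock'],s['tcp_pos'],s['ee_rot'],s['wrist_force'],c['world_from_camera'])
t=snap('top');o=np.zeros((480,800,3),np.uint8);o[:,:640]=c['img'][:,:,::-1]
E
```

```text
6.025 [ 0.4683 -0.256   0.3415] [ 0.5168  0.8561 -0.0002 -0.0002] [0.628  1.4021 0.3073] [[ 0.8864  0.4471  0.1197  0.4364]
 [ 0.4629 -0.8558 -0.2309 -0.1965]
 [-0.0008  0.2601 -0.9656  0.4989]
 [ 0.      0.      0.      1.    ]]
```

View pics/w4.png

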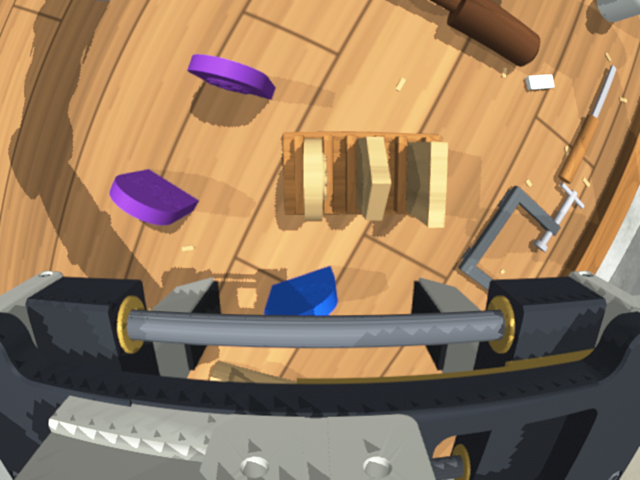

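The wrist view shows the rack at u 283–440, v 133–215. The carved panel is at u 303–327, v 138–220 with its rosette bumps on the right, and the blanks are at u≈375 and 437. Slots are parallel to the image columns, so the yaw is right.

```bash
python3 - <<'E'
from h import *
np.set_printoptions(precision=4,suppress=True)
c=load('wrist');t=load('top');T=manip.state();tp=T['tcp_pos']
g=cv2.cvtColor(c['img'],cv2.COLOR_RGB2HSV).astype(int)
for v in (150,165,180,195,210): print(v,[tuple(g[v,u,1:]) for u in range(298,334,3)])
ty=np.array([.886,.463]);tx=np.array([-.463,.886])
def show(n,p): print(n,p,'tool',(p[:2]-tp[:2])@tx,(p[:2]-tp[:2])@ty)
for z,ps in ((.142,[(304,180),(325,180),(315,180)]),(.097,[(314,138),(314,220)]),(.037,[(283,133),(440,133),(283,213)])):
    for p in ps: show((p,z),onz(c,*p,z,True))
print(tri(ray(c,315,180,True),ray(t,406.9,268.2)))
m=((g[:,:,2]>150)&(g[:,:,1]<125)).astype(np.uint8);k=np.zeros_like(m);k[125:240,290:340]=m[125:240,290:340]
for v in (150,165,180,195,210): x=np.where(k[v])[0];print(v,x.min(),x.max())
E
```

```text
150 [(np.int64(156), np.int64(154)), (np.int64(156), np.int64(141)), (np.int64(103), np.int64(245)), (np.int64(95), np.int64(245)), (np.int64(96), np.int64(245)), (np.int64(96), np.int64(245)), (np.int64(96), np.int64(245)), (np.int64(95), np.int64(246)), (np.int64(124), np.int64(173)), (np.int64(158), np.int64(226)), (np.int64(158), np.int64(219)), (np.int64(160), np.int64(198))]
165 [(np.int64(156), np.int64(154)), (np.int64(156), np.int64(144)), (np.int64(96), np.int64(253)), (np.int64(89), np.int64(250)), (np.int64(89), np.int64(250)), (np.int64(89), np.int64(250)), (np.int64(88), np.int64(250)), (np.int64(88), np.int64(250)), (np.int64(95), np.int64(246)), (np.int64(99), np.int64(243)), (np.int64(160), np.int64(219)), (np.int64(158), np.int64(200))]
180 [(np.int64(156), np.int64(152)), (np.int64(157), np.int64(145)), (np.int64(93), np.int64(255)), (np.int64(85), np.int64(251)), (np.int64(85), np.int64(251)), (np.int64(85), np.int64(251)), (np.int64(85), np.int64(251)), (np.int64(84), np.int64(251)), (np.int64(93), np.int64(248)), (np.int64(97), np.int64(242)), (np.int64(148), np
[... 1037 characters left out ...]
9 -0.226   0.142 ] tool 0.03358473224814003 -0.002326647812901605
((314, 138), 0.097) [ 0.4307 -0.1899  0.097 ] tool 0.07495247991651599 -0.0034757018852110202
((314, 220), 0.097) [ 0.4722 -0.2695  0.097 ] tool -0.014785078488622419 -0.003561112771430064
((283, 133), 0.037) [ 0.3931 -0.2007  0.037 ] tool 0.08279518203178393 -0.04184380791126377
((440, 133), 0.037) [ 0.5665 -0.1046  0.037 ] tool 0.08765815486124728 0.15627851575516283
((283, 213), 0.037) [ 0.4386 -0.2904  0.037 ] tool -0.017787517525067423 -0.04307697046740906
(array([ 0.4548, -0.2362,  0.0273]), [np.float64(0.0010965975368567775), np.float64(0.0010965975368567374)])
150 303 322
165 303 326
180 303 326
195 304 326
210 304 322
```

```bash
python3 - <<'E'
from h import *
np.set_printoptions(precision=4,suppress=True)
c=snap('wrist');t=load('top');s=load('side');print(manip.state()['tcp_pos'])
h=cv2.cvtColor(c['img'],cv2.COLOR_RGB2HSV).astype(int)
m=((h[:,:,2]>150)&(h[:,:,1]<125))
print([(v,np.where(m[v,290:340])[0][[0,-1]]+290) for v in (165,180,195)])
W=ray(c,314,179,True);S=ray(s,287,303.5)
print('WS',tri(W,S))
for z in (.142,.12,.097): print(z,'top',onz(t,407,268.2,z)[:2],'wrist',onz(c,314,179,z,True)[:2],'side',onz(s,287,303.5,z)[:2])
p=onz(c,314,179,.142,True);print('proj top',proj(t,p),'side',proj(s,p))
for q in [(.4307,-.1899,.097),(.4722,-.2695,.097),(.3931,-.2007,.037),(.5665,-.1046,.037),(.4386,-.2904,.037)]: print(q,proj(t,q),proj(s,q))
E
```

```text
[ 0.4687 -0.254   0.3416]
[(165, array([301, 323])), (180, array([301, 325])), (195, array([301, 324]))]
WS (array([ 0.4486, -0.2213,  0.1456]), [np.float64(0.0013965141983342162), np.float64(0.0013965141983342591)])
0.142 top [ 0.4422 -0.2194] wrist [ 0.4502 -0.2218] side [ 0.4479 -0.2167]
0.12 top [ 0.4445 -0.2228] wrist [ 0.451  -0.2235] side [ 0.452  -0.1893]
0.097 top [ 0.4468 -0.2264] wrist [ 0.4518 -0.2254] side [ 0.4563 -0.1606]
proj top (np.float64(407.92408969439504), np.float64(264.8401885571679)) side (np.float64(288.7527637990443), np.float64(305.08642994280194))
(0.4307, -0.1899, 0.097) (np.float64(392.19275833862713), np.float64(274.8975300306446)) (np.float64(275.9894413300028), np.float64(315.12859066134126))
(0.4722, -0.2695, 0.097) (np.float64(424.35754816194424), np.float64(257.72759262613056)) (np.float64(306.7788206123403), np.float64(340.80707065004526))
(0.3931, -0.2007, 0.037) (np.float64(393.7894513639567), np.float64(291.99464841959286)) (np.float64(258.2097892474914), np.float64(346.5405660260322))
(0.5665, -0.1046, 0.037) (np.float64(354.5503245292903), np.float64(224.17584985603642)) (np.float64(335.4535958419989), np.float64(302.61786824069713))
(0.4386, -0.2904, 0.037) (np.float64(428.76100732391274), np.float64(273.7324981132478)) (np.float64(290.62922530094136), np.float64(377.61005574260764))
```

step_arm([
  {"x": -0.2, "y": 0.3, "z": 0, "rx": 0, "ry": 0, "rz": 0, "grip": 52},
  {"x": 0, "y": 0, "z": -0.4, "rx": 0, "ry": 0, "rz": 0, "grip": 52},
  {"x": 0, "y": 0, "z": -0.5, "rx": 0, "ry": 0, "rz": 0, "grip": 52},
  {"x": 0, "y": 0, "z": -0.5, "rx": 0, "ry": 0, "rz": 0, "grip": 52},
  {"x": 0, "y": 0, "z": 0, "rx": 0, "ry": 0, "rz": 0, "grip": 52},
])

```text
clock: 6.75
tcp_pos: [0.4467, -0.2227, 0.1995]
ee_rot: [0.515, 0.857, -0.0, -0.003]
wrist_force: [-0.4, 0.6, 0.4]
gripper_width: 0.0523
grip_force: 0.0
```

step_arm([
  {"x": 0, "y": 0, "z": 0, "rx": 0, "ry": 0, "rz": 0, "grip": 52},
  {"x": 0, "y": 0, "z": 0, "rx": 0, "ry": 0, "rz": 0, "grip": 52},
  {"x": 0, "y": 0, "z": 0, "rx": 0, "ry": 0, "rz": 0, "grip": 52},
  {"x": 0, "y": 0, "z": 0, "rx": 0, "ry": 0, "rz": 0, "grip": 52},
  {"x": 0, "y": 0, "z": 0, "rx": 0, "ry": 0, "rz": 0, "grip": 52},
])

```text
clock: 7.38
tcp_pos: [0.4486, -0.2252, 0.2019]
ee_rot: [0.516, 0.857, 0.0, 0.0]
wrist_force: [0.7, 0.4, 0.8]
gripper_width: 0.0522
grip_force: 0.0
```

```bash
python3 - <<'E'
from h import *
c=snap('wrist');s=snap('side')
a=c['img'][130:370,180:440,::-1];b=s['img'][210:400,200:400,::-1]
cv2.imwrite('pics/w5.png',np.hstack([cv2.resize(a,(400,370)),cv2.resize(b,(400,370))]))
print(manip.state()['tcp_pos'],manip.state()['ee_rot'])
E
```

```text
[ 0.44857702 -0.22522202  0.20179014] [5.15830303e-01 8.56690783e-01 2.60487849e-05 2.03903950e-05]
```

View pics/w5.png

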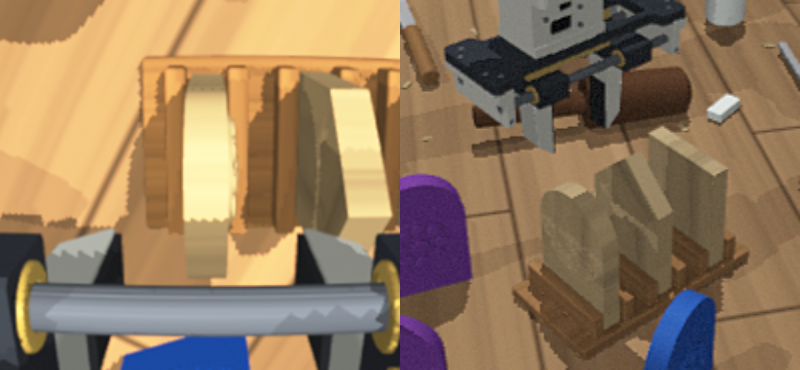

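The wrist crop shows the arch centred between the fingers. The blanks and rack are unmoved. I descend, grip and meanwhile compute the width offset.

```bash
python3 - <<'E'
from h import *
c=load('wrist');tp=manip.state()['tcp_pos']
tx=np.array([-.466,.885]);ty=np.array([.885,.466])
for p in [(313,178.7),(313,310)]:
    q=onz(c,*p,.097,True);print(q,(q-tp)[:2]@tx,(q-tp)[:2]@ty)
E
```

```text
[ 0.42605417 -0.18505026  0.097     ] 0.04604764963599983 -0.001212686915617163
[ 0.47296315 -0.27423596  0.097     ] -0.054741276251346026 -0.0012587634806986783
```

step_arm([
  {"x": -0.01, "y": 0, "z": -0.4, "rx": 0, "ry": 0, "rz": 0, "grip": 52},
  {"x": 0, "y": 0, "z": -0.3, "rx": 0, "ry": 0, "rz": 0, "grip": 52},
  {"x": 0, "y": 0, "z": -0.2, "rx": 0, "ry": 0, "rz": 0, "grip": 52},
  {"x": 0, "y": 0, "z": -0.05, "rx": 0, "ry": 0, "rz": 0, "grip": 52},
  {"x": 0, "y": 0, "z": 0, "rx": 0, "ry": 0, "rz": 0, "grip": 52},
])

```text
clock: 8.1
tcp_pos: [0.4476, -0.2254, 0.107]
ee_rot: [0.516, 0.857, -0.0, -0.0]
wrist_force: [0.2, -0.7, 0.0]
gripper_width: 0.0521
grip_force: 0.0
```

step_arm([
  {"x": 0, "y": 0, "z": 0, "rx": 0, "ry": 0, "rz": 0, "grip": 25},
  {"x": 0, "y": 0, "z": 0, "rx": 0, "ry": 0, "rz": 0, "grip": 12},
  {"x": 0, "y": 0, "z": 0, "rx": 0, "ry": 0, "rz": 0, "grip": 10},
  {"x": 0, "y": 0, "z": 0, "rx": 0, "ry": 0, "rz": 0, "grip": 10},
  {"x": 0, "y": 0, "z": 0, "rx": 0, "ry": 0, "rz": 0, "grip": 10},
], newtons=25)

```text
clock: 8.72
tcp_pos: [0.4477, -0.2252, 0.1069]
ee_rot: [0.516, 0.857, 0.0, 0.0]
wrist_force: [-0.9, 0.2, 3.2]
gripper_width: 0.0183
grip_force: 25.0
```

step_arm([
  {"x": 0, "y": 0, "z": 0, "rx": 0, "ry": 0, "rz": 0, "grip": 10},
  {"x": 0, "y": 0, "z": 0.15, "rx": 0, "ry": 0, "rz": 0, "grip": 10},
  {"x": 0, "y": 0, "z": 0.25, "rx": 0, "ry": 0, "rz": 0, "grip": 10},
  {"x": 0, "y": 0, "z": 0.3, "rx": 0, "ry": 0, "rz": 0, "grip": 10},
  {"x": 0, "y": 0, "z": 0.3, "rx": 0, "ry": 0, "rz": 0, "grip": 10},
])

```text
clock: 9.35
tcp_pos: [0.4473, -0.2254, 0.2084]
ee_rot: [0.516, 0.857, -0.0, 0.0]
wrist_force: [-0.0, -0.3, -0.9]
gripper_width: 0.0181
grip_force: 25.0
```

step_arm([
  {"x": 0, "y": 0, "z": 0.4, "rx": 0, "ry": 0, "rz": 0, "grip": 10},
  {"x": 0, "y": 0, "z": 0.4, "rx": 0, "ry": 0, "rz": 0, "grip": 10},
  {"x": 0.1, "y": 0.2, "z": 0, "rx": 0, "ry": 0, "rz": 0.5, "grip": 10},
  {"x": 0.15, "y": 0.3, "z": 0, "rx": 0, "ry": 0, "rz": 0.8, "grip": 10},
  {"x": 0.2, "y": 0.35, "z": 0, "rx": 0, "ry": 0, "rz": 0.9, "grip": 10},
])

```text
clock: 9.98
tcp_pos: [0.4923, -0.1388, 0.2863]
ee_rot: [0.366, 0.931, -0.0, -0.0]
wrist_force: [1.0, 0.4, -1.1]
gripper_width: 0.0176
grip_force: 25.0
```

step_arm([
  {"x": 0.2, "y": 0.35, "z": 0, "rx": 0, "ry": 0, "rz": 0.9, "grip": 10},
  {"x": 0.2, "y": 0.35, "z": 0, "rx": 0, "ry": 0, "rz": 0.9, "grip": 10},
  {"x": 0.2, "y": 0.35, "z": 0, "rx": 0, "ry": 0, "rz": 0.9, "grip": 10},
  {"x": 0.2, "y": 0.35, "z": 0, "rx": 0, "ry": 0, "rz": 0.9, "grip": 10},
  {"x": 0.15, "y": 0.3, "z": 0, "rx": 0, "ry": 0, "rz": 0.9, "grip": 10},
])

```text
clock: 10.6
tcp_pos: [0.5875, 0.0325, 0.2857]
ee_rot: [0.036, 0.999, 0.0, -0.001]
wrist_force: [0.1, -0.3, -1.3]
gripper_width: 0.0177
grip_force: 25.0
```

step_arm([
  {"x": 0.1, "y": 0.2, "z": -0.08, "rx": 0, "ry": 0, "rz": 0.9, "grip": 10},
  {"x": 0, "y": 0.1, "z": -0.08, "rx": 0, "ry": 0, "rz": 0.7, "grip": 10},
  {"x": 0, "y": 0, "z": -0.04, "rx": 0, "ry": 0, "rz": 0, "grip": 10},
  {"x": 0, "y": 0, "z": 0, "rx": 0, "ry": 0, "rz": 0, "grip": 10},
  {"x": 0, "y": 0, "z": 0, "rx": 0, "ry": 0, "rz": 0, "grip": 10},
])

```text
clock: 11.22
tcp_pos: [0.5975, 0.0591, 0.267]
ee_rot: [-0.079, 0.997, -0.0, 0.0]
wrist_force: [-0.2, -0.7, -1.3]
gripper_width: 0.0179
grip_force: 25.0
```

```bash
python3 - <<'E'
from h import *
np.set_printoptions(precision=4,suppress=True)
t=snap('top');s=snap('side');c=snap('wrist')
S0=cv2.imread('pics/side0.png');T0=cv2.imread('pics/top0.png')
f=lambda im,u,v,w,h:cv2.resize(im[v:v+h,u:u+w],(400,300),interpolation=cv2.INTER_CUBIC)
b=s['img'][:,:,::-1]
o=np.vstack([np.hstack([f(b,180,60,240,180),f(c['img'][:,:,::-1],160,130,320,240)]),np.hstack([f(T0,180,180,60,45),f(S0,280,135,48,36)])])
cv2.imwrite('pics/w6.png',o)
st=manip.state();print(st['clock'],st['tcp_pos'],st['ee_rot'],st['grip_force'],st['gripper_width'])
print('lens top',onz(t,215.4,207.5,.23))
E
```

```text
11.375 [0.5977 0.0594 0.2671] [-0.0799  0.9968  0.      0.0003] 24.98594105243683 0.017960887953490597
lens top [0.5716 0.2194 0.23  ]
```

View pics/w6.png

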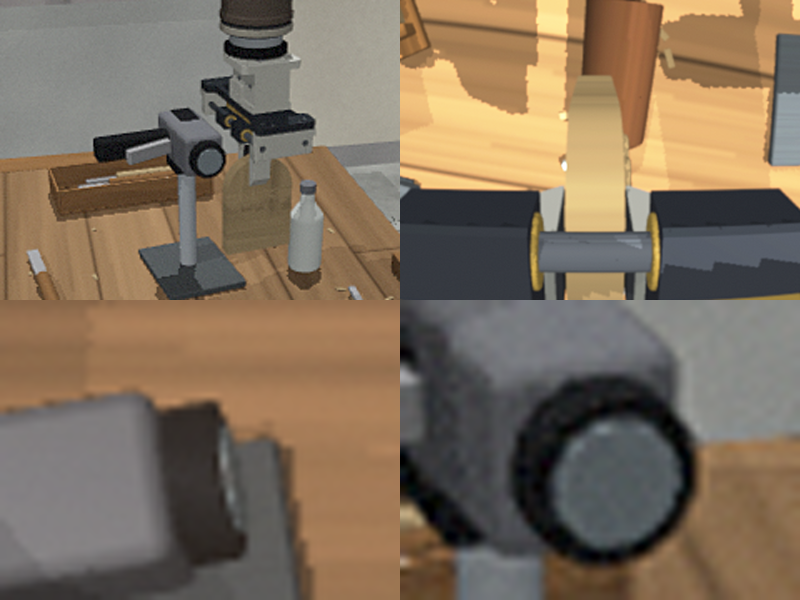

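The panel hangs upright from the fingers with the rosette bumps toward the lens, and nothing touches it. Now I check its corners in the side view against the expected place.

```bash
python3 - <<'E'
from h import *
np.set_printoptions(precision=4,suppress=True)
s=load('side');st=manip.state();tp=st['tcp_pos'];a=2*np.arctan2(st['ee_rot'][1],st['ee_rot'][0])-np.pi/2
ty=np.array([np.cos(a),np.sin(a),0]);tx=np.array([-ty[1],ty[0],0])*1.0
ax=np.radians(9.4);lx=np.array([-np.sin(ax),np.cos(ax),0]);ly=np.array([-np.cos(ax),-np.sin(ax),0]);lens=np.array([.5707,.2202,.23])
print('yaw',np.degrees(a)%360)
for off in (0,-.004):
    c=tp+off*tx; b=c+[0,0,-.095]
    r=c+.012*ty+[0,0,-.035];print('rosette in lens',(r-lens)@lx,(r-lens)@ly,r[2]-.23)
    for k in (.045,-.045): print('corner back',proj(s,b-.009*ty+k*tx))
    print('apex',proj(s,c-.009*ty+[0,0,.035]))
print('measured (313.8,210),(354,204.6)')
print([onz(s,u,v,tp[2]-.095) for u,v in ((313.8,210),(354,204.6))])
h=cv2.cvtColor(s['img'],cv2.COLOR_RGB2HSV).astype(int)
g=cv2.Canny(s['img'],40,110)
print('edges row190',np.where(g[190,300:370])[0]+300,'col335',np.where(g[195:220,335])[0]+195,'col322',np.where(g[195:220,322])[0]+195)
E
```

```text
yaw 99.17026211746933
rosette in lens -0.15101777433996724 -0.0003801852926984643 0.002129465310593881
corner back (np.float64(314.6099993387574), np.float64(212.8349620864542))
corner back (np.float64(352.1216993976175), np.float64(205.6822189437458))
apex (np.float64(334.6702305441644), np.float64(154.09370366332615))
rosette in lens -0.15103381302685692 -0.004380153137634523 0.002129465310593881
corner back (np.float64(316.31616487929574), np.float64(212.50962988739997))
corner back (np.float64(353.7472987896457), np.float64(205.37224912403948))
apex (np.float64(336.4355953642597), np.float64(153.81967385366784))
measured (313.8,210),(354,204.6)
[array([0.5557, 0.0564, 0.1721]), array([0.649 , 0.0618, 0.1721])]
edges row190 [313 354 358 359 368] col335 [209 213 215 216 217] col322 [211 212 218]
```

```bash
python3 -c "
from workcell import manip
s=manip.state();print(s['clock'],abs(s['qvel']).max() if hasattr(s['qvel'],'max') else s['qvel'],s['grip_force'])
print(manip.job_done())"
```

```text
11.375 0.002484921061820282 24.98594105243683
the job is handed in; nothing more can be done
None
```

I squeezed and released the trigger, then lifted the carved panel and handed the job in with it held still in front of the lens; by my measurements the rosette is 151 mm from the glass and within about 5 mm of the lens axis, but no verdict came back.

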